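# Press the purge coupler onto the tilted port and hold it home

## Task

Lift the orange guard plate out of its slot in front of the tilted brass purge port and stand it upright on edge, all the way down, in either free slot of the black rack, and let go of it. Then take the blue-gripped purge coupler, press it squarely onto the port until it snaps over the steel balls, push on until it is fully home against the valve spring, and finish while still gripping it and holding it pressed home. Leave the other things on the bench where they are.

Things in the scene. Friction and masses are not known exactly. Their poses are not given: they have to be found in the camera images.
- fixture: Grey base plate 160 x 100 x 10 mm (x, y, z), fixed. Origin: centre of its underside; z up; -x is its front. The guard's upright slot, 11 mm wide, runs along y at x = -62 mm between 80 mm long aluminium walls reaching 28 mm above the bench; its floor is the plate's top. Behind it a boss, 42 mm across, leans 25 deg towards -x and carries the port.
- port: Brass nipple on the boss. Origin: centre of the seat (the boss's flat end), at x = 14, y = 0, z = 49 mm in the fixture's frame. z axis: out along the nipple, 25 deg off vertical, leaning to the fixture's -x. Nipple 16 mm thick, tapered from z = 25 mm to its end at z = 30 mm; a 6 mm valve pin reaches z = 42 mm. Three sprung balls at z = 17 mm. Fully home, the coupler's mouth is on the seat, z = 0.
- valve_pin (a joint): Travel of the sprung valve pin into the nipple, m: 0 free, 0.012 at its stop. The coupler's inner ceiling meets it with the mouth 11 mm above the seat; about 0.002 when the coupler is only caught by the balls, 0.011 when fully home. Spring: 3 N at 0, 600 N/m (about 10 N when home); let go, it pushes the coupler back to 9 mm above the seat, where the balls catch it.
- ball_1 (a joint): How far detent ball 1 is pushed inwards, m: 0 out, about 0.0025 while the coupler's lip passes over it, 0 again after the snap. The balls (10 mm, 120 deg apart) stick out 4 mm; pushing the lip over all three takes about 12 N while the mouth goes from about 20 to 9 mm above the seat.
- ball_2 (a joint): The same for detent ball 2.
- ball_3 (a joint): The same for detent ball 3.
- guard: Orange guard plate 8 mm thick (its x), 70 mm wide (its y), 105 mm tall (its z), 70 g, loose; starts standing in the fixture's slot, thickness along the fixture's x. Origin: centre of its lower edge.
- rack: Black slotted rack 110 x 90 mm, fixed. Origin: centre of its underside, z up. Three slots along its y, 12 mm wide, at x = -30, 0 and +30 mm; slot floor 12 mm above the bench; the walls are round-topped posts near both ends (y = +-31 mm) up to 41 mm above the bench. The slot at +30 holds a short grey plate, top 62 mm above the bench; those at -30 and 0 are free.
- coupler: Purge coupler, 92 mm tall, 160 g, loose, stands upright on its mouth. Origin: centre of the mouth; z up its axis. Steel nose 34 mm thick; round flange 44 mm from z = 33 to 40 mm; blue square grip 28 x 28 mm from 40 to 84 mm, faces square to its x and y; brass stub on top. Any turn about its axis fits the port. Fingers gripping just above the flange can push on the flange.
- coupler_mouth (a point): Centre of the coupler's mouth (its origin). The socket is 31 mm deep: rounded lip with 19.5 mm free diameter, 5 mm high; 26 mm wide inside from 5 to 22 mm; 20 mm wide from 22 to 31 mm.
- spool: Red and white spool of solder, 63 mm diameter, 42 mm tall, a bystander. Origin: centre of its underside.
- bottle: White bottle, 66 mm diameter, 112 mm tall, a bystander. Origin: centre of its underside.
- vial: Small white vial, 27 mm diameter, 68 mm tall, a bystander. Origin: centre of its underside.
- capacitor: Dark blue can capacitor, 16 mm diameter, 26 mm tall, a bystander. Origin: centre of its underside.

How it is judged:
By the outcome, as a careful person would: the job done as asked, in the order asked, and still so for the second after the job is handed in, while the arm keeps its last pose, push and grip.
It also fails if it takes over 51 s, if anything falls off the work surface, if the arm or the gripper's body presses on something with over 40 N, if the wrist force passes 120 N, or if a joint passes its speed limit or range.

## Robot

A 6-joint arm with a two-finger parallel gripper is mounted at the origin on a cart in front of the work surface, level with it; the furniture and walls round the work are solid. World frame = base frame: x ahead of the robot, y to its left, z up, the work surface at z = 0. Lengths are in mm, angles in rad, forces in N, time in s.
With the tool pointing down it reaches from about 350 to 975 mm from the base axis. Payload 7.1 kg.
Tool frame: the origin (TCP) lies at the very end of the fingers, on their centre line; the grasp point (between the pads) lies 19 mm behind it; z points along the fingers, y is the line along which they close (so a half turn about z gives the same grasp; the last joint's range is limited). The gripper opens to 88 mm and grips with 3 to 60 N. Pads are 20 mm wide; open, the fingers measure 115 mm over their backs; the gripper's body (75 mm by 178 mm) begins 61 mm behind the grasp point.
Start: joints at [1.153, 0.423, 1.63, -0, 1.089, -0.019], TCP at [242.663, 575.951, 222.675] pointing down, gripper open.
Joint ranges: [-3, 3], [-0.9, 2.11], [0.09, 2.58], [-1.31, 4.45], [0.11, 2.69], [-2.54, 2.54]. Speed limits (rad/s): [2.39, 2.39, 3.01, 3.14, 3.14, 3.14].

## Interface

Orientations are given as a rotation vector (axis times angle).
In Python, from workcell import sensors, imaging, close_job gives the robot as it stands. The module is installed in compiled form; this text tells all that it offers.
- The arm moves only by the tool servo_tool, never from a script. Its argument "steps" is a list of rows, each a list of 3 entries, a list of its own where there are three numbers: the shift along the world's x, y, z in m, then the turn, a rotation vector about the world's x, y, z in degrees, then the opening, from -1 (shut) to 1 (fully open). A call has exactly 8 rows; each row shifts and turns the commanded pose from where the row before left it; what a row does not reach is not made up. A row lasts 1/12 s, in which the tool goes at most 41.7 mm and 7.16 degrees, less where a joint would pass 70% of its speed; a pose out of reach is approached as far as the arm can. A call is refused whole if a number of a shift passes 0.0417 or a number of a turn 7.16, either way. A call with a gripper value outside its range is refused whole. The fingers move at their own pace and stop on an object; the grip force is fixed at half the most. Time passes only in rows, so rows that do not move let the fingers close, or fill a call up. It gives the time, the measured TCP pose, the force, the opening and the grip force at its end, in the units of the state.
- sensors.get_obs(): the state, without advancing time (a new reading comes with each control period).
- imaging.get_image(name): name is "side" or "top"; returns a dict with "color" (400x640x3 uint8, blue, green, red), "range_z" (400x640 float32, mm along the optical axis (not along the pixel's ray), 0 where there is no reading), "vertical_fov" (degrees; the focal length in pixels is half the picture's height over the tangent of half this angle, whatever the lens; pixels are square), "cx", "cy" (the principal point, pixels), "rvec" (rotation vector, rad) and "tvec" (3), from world to camera coordinates, as OpenCV has them. Camera axes: x right, y down, z forward; pixel columns grow to the right and rows downward; lengths in mm; the calibration is good to about 2 mm. A picture is of the moment at which its call begins.
- close_job(): hands the job in; it is judged then, once.
The state is a dict: "t": time; "qpos": joint angles; "qvel": joint speeds; "joint_torque": joint torques, N m; "ee_pos": TCP position; "orientation": TCP orientation; "ft_force": force on the tool from outside, world axes, zero at the start; "moment": the same for the moment, N m; "width": finger opening in mm; "grasp_force": force on a finger pad.
Only numpy, scipy, OpenCV 4.12 (cv2) and the standard library are available. Lean on these libraries where they do the work, as an engineer would, in place of code of your own. Each camera call takes 0.05 s, during which the arm holds its last target. There are 200 camera calls.

## Working session

There is one attempt and no reset: what is moved stays moved. The work goes in short steps, Python scripts to look and compute and a tool call to move; the robot and the scene stay as the last step left them, time stands still between calls to the robot, and variables do not carry over. Pictures are saved under pics/ and viewed, at most 10 in all, crops included, and the job is handed in when it is done.

Besides the shell and the picture viewer there is one more tool, called after "Call:" by a JSON object that holds its "op" and its "data". servo_tool: Moves the arm, as the interface text tells. Its arguments: {"type":"object","properties":{"steps":{"type":"array"}},"required":["steps"]}

```bash
mkdir -p pics; cat > h.py <<'E'
import numpy as np, cv2
from workcell import sensors, imaging, close_job
def grab(n):
    d=imaging.get_image(n); d['f']=200/np.tan(np.radians(d['vertical_fov'])/2)
    d['R']=cv2.Rodrigues(np.array(d['rvec'],float))[0]; d['t']=np.array(d['tvec'],float).ravel(); return d
def cloud(d):
    z=d['range_z'].astype(float); v,u=np.mgrid[:400,:640]
    P=np.stack([(u-d['cx'])/d['f']*z,(v-d['cy'])/d['f']*z,z],-1)
    W=(P-d['t'])@d['R']; W[z==0]=np.nan; return W
E
python3 - <<'E'
from h import *
for n in ('side','top'):
    d=grab(n); cv2.imwrite(f'pics/{n}0.png',d['color']); np.savez(f'{n}0.npz',W=cloud(d),c=d['color'])
    print(n,d['vertical_fov'],-d['R'].T@d['t'],d['R'][2])
print(sensors.get_obs())
E
```

```text
side 56.7704909915992 [413.11373943 703.81114029 373.14547342] [ 0.15498665 -0.91785557 -0.36540427]
top 42.15401830068569 [ 411.49305156  -80.49278369 1176.62179531] [ 0.12417184  0.02414779 -0.99196685]
{'t': 0.1, 'qpos': array([ 1.15300482e+00,  4.23745881e-01,  1.63059475e+00,  2.05133797e-05,
        1.08861002e+00, -1.89954370e-02]), 'qvel': array([ 2.62402231e-05,  4.41900522e-04, -3.53982966e-03,  1.86335265e-03,
        1.49053887e-03,  1.12561814e-03]), 'joint_torque': array([ 2.76377650e-04, -5.45611095e+01, -2.74324375e+01,  6.46306342e-02,
        1.87599793e-02, -1.91204117e-05]), 'ee_pos': array([242.46022094, 575.51511241, 221.99840768]), 'orientation': array([-6.22237303e-01, -3.07903570e+00,  2.07607549e-03]), 'ft_force': array([ 0.51065477,  0.16981144, -0.30113403]), 'moment': array([ 0.08623834, -0.05121915,  0.01157077]), 'grasp_force': 0.0, 'width': 88.09708906783142}
```

View pics/side0.png

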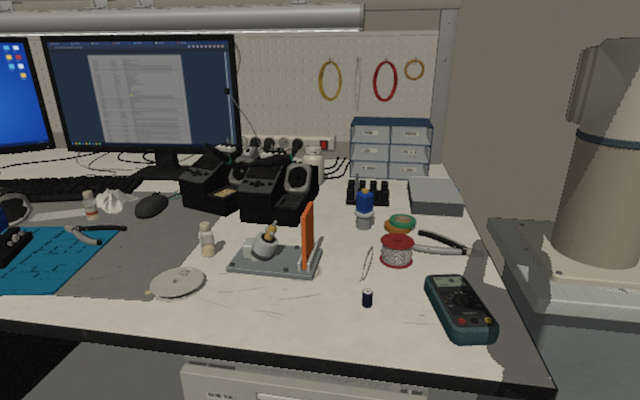

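View pics/top0.png

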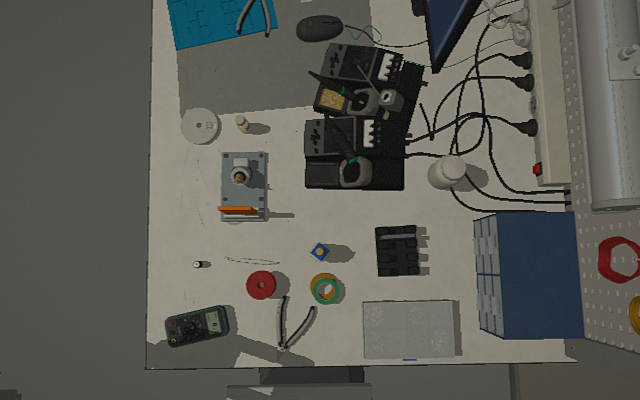

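The side view shows the orange guard at (307,237), the port at (265,240), the coupler at (364,208) and the rack at (368,190). The top view shows the fixture at (244,186), the guard at (238,210), the coupler at (320,251) and the rack at (398,250).

```bash
python3 - <<'E'
from h import *
def st(n,W,m):
    P=W[m]; P=P[~np.isnan(P[:,0])]; print(n,len(P),'lo',np.percentile(P,2,0).round(1),'med',np.median(P,0).round(1),'hi',np.percentile(P,98,0).round(1)); return P
def rect(n,P):
    r=cv2.minAreaRect(P[:,:2].astype(np.float32)); print('  rect',n,np.round(r[0],1),np.round(r[1],1),round(r[2],2))
for n in('top','side'):
    z=np.load(n+'0.npz');W=z['W'];c=z['c'].astype(int);h=cv2.cvtColor(z['c'],cv2.COLOR_BGR2HSV)
    v,u=np.mgrid[:400,:640]
    def box(a,b,e,f): return (u>=a)&(u<=b)&(v>=e)&(v<=f)
    B=dict(top=dict(fx=(212,275,145,226),co=(305,335,238,266),ra=(372,424,220,282)),side=dict(fx=(225,325,200,280),co=(350,380,185,232),ra=(345,392,175,206)))[n]
    print(n,'bench z',np.nanmedian(W[box(*((280,300,200,230) if n=='top' else (330,350,280,300)))][:,2]))
    org=(h[...,0]>4)&(h[...,0]<16)&(h[...,1]>170)&(h[...,2]>70)
    P=st('guard',W,org&box(*B['fx']))
    T=P[P[:,2]>98]; st('gtop',T,slice(None)); 
    if len(T)>3: rect('gtop',T)
    blue=(h[...,0]>98)&(h[...,0]<120)&(h[...,1]>120)
    P=st('coup',W,blue&box(*B['co'])); T=P[(P[:,2]>78)&(P[:,2]<90)]; 
    if len(T)>3: st('ctop',T,slice(None)); rect('ctop',T)
    b=box(*B['co']); P=W[b&(W[...,2]>86)]; 
    if len(P): st('stub',P,slice(None))
    P=W[box(*B['fx'])&(W[...,2]>5)&(W[...,2]<15)]; st('plate',P,slice(None)); rect('plate',P)
    P=W[box(*B['fx'])&(W[...,2]>70)&~org]; st('nip',P,slice(None))
    b=box(*B['ra'])&(c.max(-1)<90)
    P=W[b&(W[...,2]>32)&(W[...,2]<48)]; st('racktop',P,slice(None)); rect('racktop',P)
    P=W[box(*B['ra'])&(W[...,2]>52)&(W[...,2]<70)]; 
    if len(P): st('grey',P,slice(None)); rect('grey',P)
    P=W[b&(W[...,2]>8)&(W[...,2]<48)]; st('rack',P,slice(None)); rect('rack',P)
z=np.load('top0.npz')['c']
cv2.imwrite('pics/crop1.png',np.hstack([cv2.resize(z[140:230,205:285],None,fx=5,fy=5),cv2.resize(z[215:305,365:435],None,fx=5,fy=5)]))
E
```

```text
top bench z 0.7842132144770487
guard 223 lo [526.6  82.7  39.9] med [528.5 111.4 112.4] hi [534.6 148.5 118.3]
gtop 121 lo [527.7  83.7 108.3] med [531.1 112.9 115.7] hi [535.1 150.1 119.1]
  rect gtop [531.7 116.9] [68.3  7.5] 87.52
coup 117 lo [423.  -72.3  76.5] med [438.7 -57.1  84.4] hi [455.  -40.7  88.4]
ctop 114 lo [422.9 -72.3  80.4] med [438.  -57.3  84.5] hi [453.8 -41.2  88.4]
  rect ctop [438.6 -56.5] [26.6 26.8] 50.21
stub 70 lo [425.2 -68.2  86.1] med [438.8 -55.8  91.3] hi [451.5 -43.8  96.8]
plate 2055 lo [514.6  67.8   5.7] med [589.8 111.   10.5] hi [671.  166.2  14.3]
  rect plate [595.3 115.7] [144.4 186.2] 89.42
nip 99 lo [526.6  82.5  70.6] med [535.7 116.7  89.3] hi [605.5 149.5 117.1]
racktop 763 lo [ 385.4 -268.1   35.2] med [ 443.4 -208.5   41.5] hi [ 489.7 -184.2   46.2]
  rect racktop [ 437.8 -226.6] [107.4  86.4] 2.38
grey 129 lo [ 463.7 -258.    55.9] med [ 467.6 -224.3   62.9] hi [ 471.8 -191.6   67.8]
  rect grey [ 467.9 -224.7] [ 7.9 68.3] 1.93
rack 1894 lo [ 385.9 -268.     9.2] med [ 434.2 -227.1   15.6] hi [ 489.9 -182.8   45.3]
  rect rack [ 438.
[... 453 characters left out ...]
28.4] 54.33
stub 32 lo [433.1 -57.4  86. ] med [439.6 -50.5  90.9] hi [446.4 -47.8  93.2]
plate 1999 lo [515.6 -52.2   5.4] med [592.6 138.5  10.7] hi [753.2 169.6  14.5]
  rect plate [637.9  23. ] [214.6 345.6] 14.37
nip 93 lo [527.9  89.   70.6] med [593.3 120.7  77.5] hi [608.7 153.5 114.6]
racktop 281 lo [ 388.8 -256.2   32.5] med [ 447.4 -198.6   39.7] hi [ 490.5 -179.9   45. ]
  rect racktop [ 439.9 -218.7] [105.2  79.2] 1.59
grey 150 lo [ 421.5 -230.1   53. ] med [444.7 -48.7  61.7] hi [471.  -36.7  69.4]
  rect grey [ 460.1 -135. ] [ 37.2 204.3] 14.3
rack 597 lo [ 386.4 -258.7    8.9] med [ 426.2 -190.3   31.2] hi [ 490.4 -178.6   42.7]
  rect rack [ 438.5 -289.8] [226.4 108.8] 89.61
```

View pics/crop1.png

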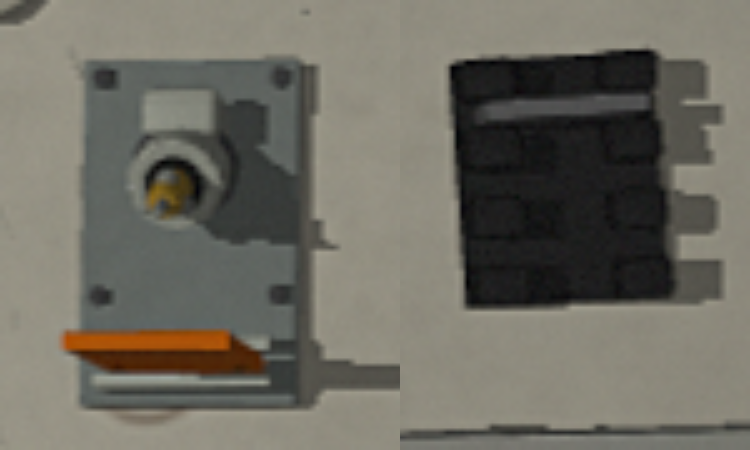

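The crop shows the plate outline, with the guard top edge running along y (crop px 65–232, 340) and leaning only through perspective. The rack's middle and near slots are free, and the grey plate is in the far slot.

```bash
python3 - <<'E'
from h import *
from scipy.spatial.transform import Rotation as Ro
z=np.load('top0.npz');W=z['W']
m=(W[...,2]>6.5)&(W[...,2]<14)&(W[...,0]>500)&(W[...,0]<690)&(W[...,1]>55)&(W[...,1]<180)
m=cv2.morphologyEx(m.astype(np.uint8),cv2.MORPH_OPEN,np.ones((3,3)))
n,l,s,c=cv2.connectedComponentsWithStats(m); k=1+np.argmax(s[1:,4]); P=W[l==k]
r=cv2.minAreaRect(P[:,:2].astype(np.float32)); print('plate',r)
# edges: per-band min/max
a=[];b=[]
for x in np.arange(540,670,5):
    q=P[abs(P[:,0]-x)<2.5,1]; a.append((x,q.min(),q.max()))
a=np.array(a); print('y edges slope',np.polyfit(a[:,0],a[:,1],1),np.polyfit(a[:,0],a[:,2],1),np.median(a[:,1:],0))
q=P[:,0]; print('x',q.min(),q.max())
h=cv2.cvtColor(z['c'],cv2.COLOR_BGR2HSV)
org=(h[...,0]>4)&(h[...,0]<16)&(h[...,1]>170)&(h[...,2]>70)
T=W[org&(W[...,2]>111)]; print('gtop slope dx/dy',np.polyfit(T[:,1],T[:,0],1),T[:,:2].min(0),T[:,:2].max(0))
print('col balance brass:')
hb=(h[...,0]>15)&(h[...,0]<32)&(h[...,1]>110)&(W[...,0]>560)&(W[...,0]<630)&(W[...,1]>90)&(W[...,1]<145)
print(W[hb&(W[...,2]>55)].mean(0), np.percentile(W[hb],[5,95],axis=0))
o=sensors.get_obs(); print(Ro.from_rotvec(o['orientation']).as_matrix().round(3))
# what stands between, max heights on route
for nm,(x0,x1,y0,y1) in dict(all=(200,700,-320,640)).items():
    w=W[(W[...,0]>x0)&(W[...,0]<x1)&(W[...,1]>y0)&(W[...,1]<y1)]; print(nm,np.nanmax(w,0)); 
    t=w[w[:,2]>75]; H,e1,e2=np.histogram2d(t[:,0],t[:,1],bins=[np.arange(200,750,50),np.arange(-320,660,70)]); print(H.astype(int)); print(e2)
E
```

```text
plate ((604.57373046875, 115.88968658447266), (98.21234893798828, 134.8878173828125), 88.56371307373047)
y edges slope [1.97807330e-02 5.68778514e+01] [ -0.41463222 379.33494662] [ 68.27125607 134.80763235]
x 536.1458824912522 671.3554091228428
gtop slope dx/dy [2.03799139e-01 5.07688606e+02] [ 376.59739195 -571.21851827] [535.27856962 151.14468235]
col balance brass:
[599.94517489 114.53133005  72.58542396] [[591.38381989 109.45659819  53.77300197]
 [611.76592366 123.02558885  79.31515803]]
[[-0.922  0.388 -0.001]
 [ 0.388  0.922 -0.001]
 [ 0.    -0.001 -1.   ]]
all [699.99397905 639.85216812 228.41105728]
[[  0   0   0   0   0   0   0   0   0   0   0   1   1]
 [  0   0   0   0   0   0   0   0   0   0   0   0   0]
 [  0   0   0   0   0   0   0   0   0   0   0   0   0]
 [  0   0   0   0   0   0   0   0   0   0   0   0   0]
 [  0   0   0 166   0   0   0   0   0   0   0   0   0]
 [  0   0   0  13   0   0   0   0   0   0   0   0   0]
 [  0   0   0   0   0  59 149   0   0   0   0   0   0]
 [ 70 353 391   1   0   0  25   0   0   0   0   0   0]
 [102 621 826 258  24   0   5   0   0   0   0   0   0]
 [102 670 779 759 133   0   0   0   0   0   0   0   0]]
[-320 -250 -180 -110  -40   30  100  170  240  310  380  450  520  590]
```

Call:
{"op": "servo_tool", "data": {"steps": [[[0.018,-0.0286,0],[0,0,-4.3],-0.3],[[0.018,-0.0286,0],[0,0,-4.3],-0.3],[[0.018,-0.0286,0],[0,0,-4.3],-0.3],[[0.018,-0.0286,0],[0,0,-4.3],-0.3],[[0.018,-0.0286,0],[0,0,-4.3],-0.3],[[0.018,-0.0286,0],[0,0,-4.3],-0.3],[[0.018,-0.0286,0],[0,0,-4.3],-0.3],[[0.018,-0.0286,0],[0,0,-4.3],-0.3]]}}

```text
t: 0.77
ee_pos: [387.0, 345.5, 222.5]
orientation: [-1.51, -2.755, 0.001]
ft_force: [-0.1, 0.6, 0.2]
width: 37.9
grasp_force: 0.0
```

Call:
{"op": "servo_tool", "data": {"steps": [[[0.018,-0.0286,0],[0,0,-4.3],-0.3],[[0.018,-0.0286,0],[0,0,-4.3],-0.3],[[0.018,-0.0286,0],[0,0,-4.3],-0.3],[[0.018,-0.0286,0],[0,0,-4.3],-0.3],[[0.018,-0.0286,0],[0,0,-4.3],-0.3],[[0.018,-0.0286,0],[0,0,-4.3],-0.3],[[0.018,-0.0286,0],[0,0,-4.3],-0.3],[[0.018,-0.0286,0],[0,0,-4.3],-0.3]]}}

```text
t: 1.43
ee_pos: [531.1, 116.7, 222.5]
orientation: [-2.257, -2.185, 0.001]
ft_force: [-0.1, 0.0, -0.1]
width: 30.6
grasp_force: 0.0
```

Call:
{"op": "servo_tool", "data": {"steps": [[[0.001,0.001,-0.0183],[0,0,0],-0.3],[[0,0,-0.0183],[0,0,0],-0.3],[[0,0,-0.0183],[0,0,0],-0.3],[[0,0,-0.0183],[0,0,0],-0.3],[[0,0,-0.0183],[0,0,0],-0.3],[[0,0,-0.0183],[0,0,0],-0.3],[[0,0,-0.0183],[0,0,0],-0.3],[[0,0,-0.0183],[0,0,0],-0.3]]}}

```text
t: 2.1
ee_pos: [531.4, 119.3, 75.2]
orientation: [-2.253, -2.189, 0.001]
ft_force: [0.8, -0.1, -0.9]
width: 30.8
grasp_force: 0.0
```

Call:
{"op": "servo_tool", "data": {"steps": [[[0,0,0],[0,0,0],-1],[[0,0,0],[0,0,0],-1],[[0,0,0],[0,0,0],-1],[[0,0,0],[0,0,0],-1],[[0,0,0],[0,0,0],-1],[[0,0,0],[0,0,0],-1],[[0,0,0],[0,0,0],-1],[[0,0,0],[0,0,0],-1]]}}

```text
t: 2.77
ee_pos: [532.4, 119.5, 77.3]
orientation: [2.252, 2.189, 0.002]
ft_force: [-0.7, 0.4, 6.7]
width: 8.0
grasp_force: 30.0
```

Call:
{"op": "servo_tool", "data": {"steps": [[[0,0,0.006],[0,0,0],-1],[[0,0,0.012],[0,0,0],-1],[[0,0,0.014],[0,0,0],-1],[[0,0,0.015],[0,0,0],-1],[[0,0,0.015],[0,0,0],-1],[[0,0,0.015],[0,0,0],-1],[[0,0,0.015],[0,0,0],-1],[[0,0,0.015],[0,0,0],-1]]}}

```text
t: 3.43
ee_pos: [531.1, 119.3, 184.9]
orientation: [-2.253, -2.189, 0.0]
ft_force: [0.4, -1.1, -1.1]
width: 8.1
grasp_force: 30.0
```

```bash
python3 - <<'E'
from h import *
o=sensors.get_obs(); print(o['ee_pos'],o['orientation'],o['ft_force'],o['width'])
for n in('top','side'):
    d=grab(n);W=cloud(d);np.savez(f'{n}1.npz',W=W,c=d['color']);h=cv2.cvtColor(d['color'],cv2.COLOR_BGR2HSV)
    cv2.imwrite(f'pics/{n}1.png',d['color'])
    org=(h[...,0]>4)&(h[...,0]<16)&(h[...,1]>170)&(h[...,2]>60)&(W[...,0]>480)&(W[...,0]<580)&(W[...,1]>50)&(W[...,1]<190)
    P=W[org]; print(n,len(P),np.percentile(P,[2,50,98],axis=0).round(1))
    # tilt: x vs z on the front/side
    m=P[:,2]<200; print(np.polyfit(P[:,2],P[:,0],1)[0], np.polyfit(P[:,1],P[:,0],1)[0])
s=cv2.imread('pics/side1.png')[170:290,210:400]; t=cv2.imread('pics/top1.png')[140:235,200:290]
cv2.imwrite('pics/c1.png',np.hstack([cv2.resize(s,(634,400)),cv2.resize(t,(160,400))][:1]))
E
```

```text
[531.13471602 119.29332094 184.89316417] [-2.25307228e+00 -2.18892709e+00  4.87356241e-04] [ 0.4114661  -1.05175787 -1.05986733] 8.12401897892083
top 99 [[520.   82.3 136.3]
 [524.8  87.5 197.4]
 [531.7 105.2 271.1]]
-0.0003101796705892959 -0.04654681337727285
side 675 [[527.5  90.8 124.6]
 [529.3 147.3 170.2]
 [542.8 155.6 225.9]]
0.027195944296640556 0.08196457891637579
```

View pics/c1.png

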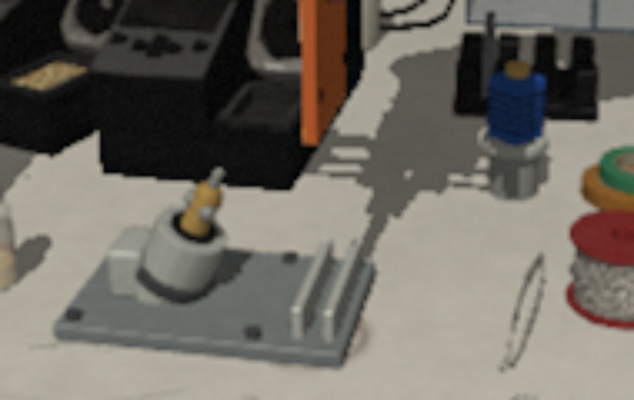

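The guard hangs clear and upright, with its lower edge near crop (315,145). The port is uncovered at (205,200), and the coupler at (515,130) and rack are undisturbed.

Call:
{"op": "servo_tool", "data": {"steps": [[[-0.0058,-0.0216,0],[0,0,0.23],-1],[[-0.0058,-0.0216,0],[0,0,0.23],-1],[[-0.0058,-0.0216,0],[0,0,0.23],-1],[[-0.0058,-0.0216,0],[0,0,0.23],-1],[[-0.0058,-0.0216,0],[0,0,0.23],-1],[[-0.0058,-0.0216,0],[0,0,0.23],-1],[[-0.0058,-0.0216,0],[0,0,0.23],-1],[[-0.0058,-0.0216,0],[0,0,0.23],-1]]}}

```text
t: 4.2
ee_pos: [484.1, -54.3, 182.8]
orientation: [-2.217, -2.225, 0.001]
ft_force: [0.7, -0.0, -1.3]
width: 8.0
grasp_force: 30.0
```

Call:
{"op": "servo_tool", "data": {"steps": [[[-0.0058,-0.0216,0],[0,0,0.23],-1],[[-0.0058,-0.0216,0],[0,0,0.23],-1],[[-0.0058,-0.0216,0],[0,0,0.23],-1],[[-0.0058,-0.0216,0],[0,0,0.23],-1],[[-0.0058,-0.0216,0],[0,0,0.23],-1],[[-0.0058,-0.0216,0],[0,0,0.23],-1],[[-0.0058,-0.0216,0],[0,0,0.23],-1],[[-0.0058,-0.0216,0],[0,0,0.23],-1]]}}

```text
t: 4.87
ee_pos: [437.8, -226.9, 182.8]
orientation: [-2.181, -2.26, 0.0]
ft_force: [0.2, 0.0, -0.9]
width: 7.7
grasp_force: 30.0
```

Call:
{"op": "servo_tool", "data": {"steps": [[[0,0,-0.01],[0,0,0],-1],[[0,0,-0.01],[0,0,0],-1],[[0,0,-0.01],[0,0,0],-1],[[0,0,-0.01],[0,0,0],-1],[[0,0,-0.01],[0,0,0],-1],[[0,0,-0.008],[0,0,0],-1],[[0,0,-0.004],[0,0,0],-1],[[0,0,0],[0,0,0],-1]]}}

```text
t: 5.53
ee_pos: [438.3, -225.5, 120.0]
orientation: [-2.179, -2.26, 0.001]
ft_force: [0.2, -0.1, -1.1]
width: 7.7
grasp_force: 30.0
```

```bash
python3 - <<'E'
from h import *
from scipy.spatial.transform import Rotation as Ro
o=sensors.get_obs(); print(o['ee_pos'],Ro.from_rotvec(o['orientation']).as_matrix().round(3)[:,1],o['ft_force'],o['width'])
for n in('top','side'):
    d=grab(n);W=cloud(d);h=cv2.cvtColor(d['color'],cv2.COLOR_BGR2HSV);np.savez(f'{n}2.npz',W=W,c=d['color'])
    org=(h[...,0]>4)&(h[...,0]<16)&(h[...,1]>150)&(h[...,2]>40)&(W[...,0]>400)&(W[...,0]<480)&(W[...,1]>-290)&(W[...,1]<-160)
    P=W[org]; print(n,len(P)); 
    if len(P): print(np.percentile(P,[2,50,98],axis=0).round(1))
    if n=='side':
        for z in range(55,140,10):
            q=P[abs(P[:,2]-z)<5]; 
            if len(q)>3: print(z,len(q),q[:,0].min().round(1),np.median(q[:,0]).round(1),q[:,0].max().round(1),q[:,1].max().round(1))
        k=(W[...,0]>375)&(W[...,0]<500)&(W[...,1]>-200)&(W[...,1]<-170)&(W[...,2]>25)&(W[...,2]<39)&(d['color'].max(-1)<90)
        x=W[k][:,0]; H,e=np.histogram(x,np.arange(376,500,3)); print(list(zip(e.astype(int),H)))
        cv2.imwrite('pics/s2.png',cv2.resize(d['color'][120:220,320:420],(600,600)))
E
```

```text
[ 438.33480872 -225.52969162  120.01981395] [ 0.999  0.036 -0.002] [ 0.18052431 -0.11551808 -1.12084331] 7.701874474736154
top 12
[[ 400.2 -211.7  288.5]
 [ 403.8 -202.2  290.9]
 [ 408.8 -196.6  292.8]]
side 218
[[ 408.7 -235.3   59.6]
 [ 437.1 -200.5  147.8]
 [ 451.9 -189.2  281.4]]
55 6 432.8 435.4 437.9 -189.7
65 8 433.0 435.7 438.5 -189.6
75 7 435.8 436.3 438.7 -189.2
85 8 436.3 437.8 439.2 -190.5
95 9 434.7 437.1 439.6 -189.7
105 12 434.8 437.4 440.1 -188.1
115 6 435.2 436.6 438.0 -190.2
125 15 429.1 438.1 449.4 -188.7
135 20 427.0 438.5 449.7 -189.7
[(np.int64(376), np.int64(0)), (np.int64(379), np.int64(0)), (np.int64(382), np.int64(0)), (np.int64(385), np.int64(5)), (np.int64(388), np.int64(6)), (np.int64(391), np.int64(9)), (np.int64(394), np.int64(6)), (np.int64(397), np.int64(5)), (np.int64(400), np.int64(5)), (np.int64(403), np.int64(0)), (np.int64(406), np.int64(0)), (np.int64(409), np.int64(0)), (np.int64(412), np.int64(6)), (np.int64(415), np.int64(5)), (np.int64(418), np.int64(6)), (np.int64(421), np.int64(4)), (np.int64(424), np.int64(2)), (np.int64(427), np.int64(1)), (np.int64(430), np.int64(0)), (np.int64(433), np.int64(0)), (np.int64(436), np.int64(0)), (np.int64(439), np.int64(0)), (np.int64(442), np.int64(0)), (np.int64(445), np.int64(0)), (np.int64(448), np.int64(0)), (np.int64(451), np.int64(0)), (np.int64(454), np.int64(0)), (np.int64(457), np.int64(0)), (np.int64(460), np.int64(0)), (np.int64(463), np.int64(2)), (np.int64(466), np.int64(5)), (np.int64(469), np.int64(5)), (np.int64(472), np.int64(6)), (np.int64(475), np.int64(4)), (np.int64(478), np.int64(6)), (np.int64(481), np.int64(6)), (np.int64(484), np.int64(7)), (np.int64(487), np.int64(8)), (np.int64(490), np.int64(0)), (np.int64(493), np.int64(0)), (np.int64(496), np.int64(0))]
```

View pics/s2.png

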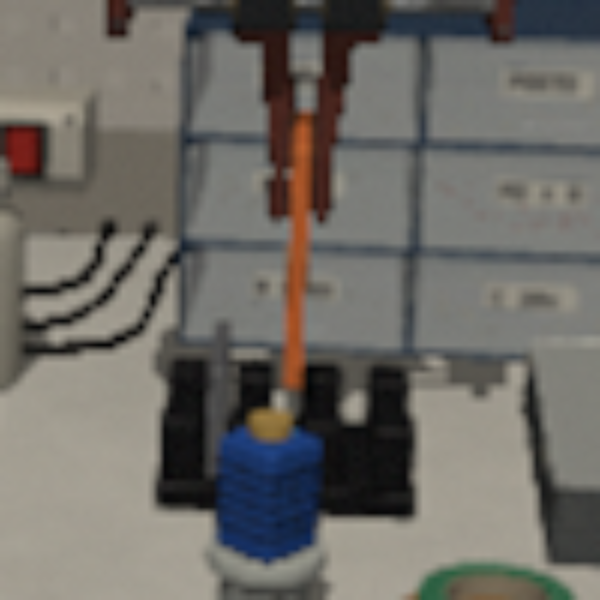

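The guard's edge at crop (298,380) sits right over the middle slot's gap at (298,400), so I'm lowering it.

Call:
{"op": "servo_tool", "data": {"steps": [[[0,0,-0.005],[0,0,0],-1],[[0,0,-0.005],[0,0,0],-1],[[0,0,-0.005],[0,0,0],-1],[[0,0,-0.004],[0,0,0],-1],[[0,0,-0.004],[0,0,0],-1],[[0,0,-0.004],[0,0,0],-1],[[0,0,-0.004],[0,0,0],-1],[[0,0,0],[0,0,0],-1]]}}

```text
t: 6.3
ee_pos: [438.4, -226.0, 89.4]
orientation: [-2.181, -2.26, 0.001]
ft_force: [0.0, -0.9, -1.0]
width: 7.6
grasp_force: 30.0
```

Call:
{"op": "servo_tool", "data": {"steps": [[[0,0,-0.004],[0,0,0],-1],[[0,0,-0.003],[0,0,0],-1],[[0,0,-0.002],[0,0,0],-1],[[0,0,-0.002],[0,0,0],-1],[[0,0,-0.001],[0,0,0],-1],[[0,0,-0.001],[0,0,0],-1],[[0,0,0],[0,0,0],-1],[[0,0,0],[0,0,0],-1]]}}

```text
t: 6.97
ee_pos: [439.0, -226.3, 79.2]
orientation: [2.181, 2.26, 0.0]
ft_force: [-6.3, 3.6, 25.4]
width: 8.0
grasp_force: 30.0
```

Contact at TCP z 79.2, where 79.3 is expected for a guard on the slot floor. Releasing it.

Call:
{"op": "servo_tool", "data": {"steps": [[[0,0,0.0015],[0,0,0],-1],[[0,0,0],[0,0,0],-0.3],[[0,0,0],[0,0,0],-0.3],[[0,0,0],[0,0,0],-0.3],[[0,0,0],[0,0,0],-0.3],[[0,0,0.003],[0,0,0],-0.3],[[0,0,0.012],[0,0,0],-0.3],[[0,0,0.02],[0,0,0],-0.3]]}}

```text
t: 7.63
ee_pos: [437.5, -225.6, 112.6]
orientation: [-2.179, -2.257, 0.002]
ft_force: [-0.0, 0.2, 0.3]
width: 30.8
grasp_force: 0.0
```

Call:
{"op": "servo_tool", "data": {"steps": [[[0,0,0.02],[0,0,0],-0.3],[[0,0,0.02],[0,0,0],-0.3],[[0,0,0.02],[0,0,0],-0.3],[[0,0,0.02],[0,0,0],0.2],[[0,0.02,0.01],[0,0,0],0.2],[[0,0.022,0],[0,0,6],0.2],[[0,0.022,0],[0,0,6],0.2],[[0,0.022,0],[0,0,6],0.2]]}}

```text
t: 8.3
ee_pos: [438.8, -139.5, 204.2]
orientation: [1.795, 2.578, 0.0]
ft_force: [-0.0, 0.1, 0.6]
width: 52.3
grasp_force: 0.0
```

```bash
python3 - <<'E'
from h import *
from scipy.spatial.transform import Rotation as Ro
o=sensors.get_obs(); print(o['ee_pos'],Ro.from_rotvec(o['orientation']).as_matrix().round(3)[:,1],o['ft_force'],o['width'],o['qpos'])
def rect(P): r=cv2.minAreaRect(P[:,:2].astype(np.float32)); return r
for n in('top','side'):
    d=grab(n);W=cloud(d);h=cv2.cvtColor(d['color'],cv2.COLOR_BGR2HSV);np.savez(f'{n}3.npz',W=W,c=d['color'])
    org=(h[...,0]>4)&(h[...,0]<16)&(h[...,1]>150)&(h[...,2]>40)&(W[...,0]>400)&(W[...,0]<480)&(W[...,1]>-290)&(W[...,1]<-160)&(W[...,2]<130)
    P=W[org]; print(n,len(P))
    if len(P): print(np.percentile(P,[2,50,98],axis=0).round(1))
    b=(h[...,0]>98)&(h[...,0]<120)&(h[...,1]>120)&(W[...,0]>400)&(W[...,0]<480)&(W[...,1]>-90)&(W[...,1]<-20)&(W[...,2]<95)
    P=W[b]; print('coup',len(P)); 
    if len(P)>5: print(np.percentile(P,[2,50,98],axis=0).round(1),rect(P))
    cv2.imwrite(f'pics/{n}3.png',d['color'])
a=cv2.imread('pics/side3.png')[130:230,320:420]; b=cv2.imread('pics/top3.png')[205:305,290:440]
cv2.imwrite('pics/m3.png',np.hstack([cv2.resize(a,(300,300),interpolation=2),cv2.resize(b,(450,300),interpolation=2)]))
E
```

```text
[ 438.7690286  -139.4906081   204.16179927] [0.938 0.347 0.   ] [-0.04691375  0.10197877  0.63601502] 52.29584022232621 [-3.33690084e-01  2.06364006e-01  1.99862488e+00  5.80653624e-05
  9.36012334e-01 -6.87826162e-01]
top 0
coup 87
[[422.4 -64.7  66.9]
 [439.4 -53.6  84.4]
 [455.6 -40.6  89. ]] ((439.5527038574219, -55.36138916015625), (27.92850112915039, 26.76085662841797), 50.18196105957031)
side 87
[[ 434.6 -240.6   42.2]
 [ 438.  -192.6   83.6]
 [ 441.7 -188.8  117.9]]
coup 319
[[422.  -56.2  42.6]
 [439.4 -45.2  65.4]
 [456.5 -36.   84.4]] ((439.3095397949219, -53.543033599853516), (29.76740264892578, 28.34316635131836), 50.44533157348633)
```

View pics/m3.png

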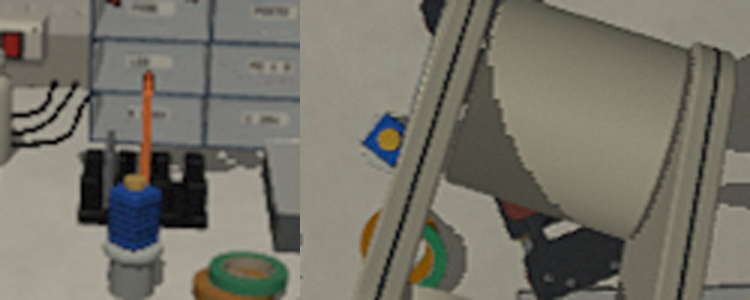

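The side panel shows the guard upright in the rack's middle slot at (148,120), with its top at z 118, so it is all the way down. The coupler is still in place at (135,215). Next the coupler.

Call:
{"op": "servo_tool", "data": {"steps": [[[0,0.0167,0],[0,0,6],0.2],[[0,0.0167,0],[0,0,6],0.2],[[0,0.0167,0],[0,0,6],0.2],[[0,0.0167,0],[0,0,6],0.2],[[0,0.0167,0],[0,0,6],0.2],[[0,0,-0.02],[0,0,0],0.2],[[0,0,-0.025],[0,0,0],0.2],[[0,0,-0.025],[0,0,0],0.2]]}}

```text
t: 9.07
ee_pos: [439.9, -57.2, 133.6]
orientation: [1.075, 2.949, 0.0]
ft_force: [0.4, -0.1, 0.1]
width: 52.9
grasp_force: 0.0
```

Call:
{"op": "servo_tool", "data": {"steps": [[[0,0,-0.02],[0,0,0],0.2],[[0,0,-0.02],[0,0,0],0.2],[[0,0,-0.018],[0,0,0],0.2],[[0,0,-0.016],[0,0,0],0.2],[[0,0,-0.01],[0,0,0],0.2],[[0,0,-0.005],[0,0,0],0.2],[[0,0,0],[0,0,0],0.2],[[0,0,0],[0,0,0],0.2]]}}

```text
t: 9.73
ee_pos: [439.2, -57.0, 45.0]
orientation: [1.075, 2.952, -0.0]
ft_force: [-0.5, 0.5, 1.1]
width: 52.7
grasp_force: 0.0
```

Call:
{"op": "servo_tool", "data": {"steps": [[[0,0.001,-0.003],[0,0,0],0.2],[[0,0,0],[0,0,0],-1],[[0,0,0],[0,0,0],-1],[[0,0,0],[0,0,0],-1],[[0,0,0],[0,0,0],-1],[[0,0,0],[0,0,0],-1],[[0,0,0],[0,0,0],-1],[[0,0,0],[0,0,0],-1]]}}

```text
t: 10.4
ee_pos: [439.2, -55.8, 42.1]
orientation: [1.073, 2.952, 0.0]
ft_force: [-1.0, 0.6, 5.8]
width: 28.0
grasp_force: 30.0
```

```bash
cat > port.py <<'E'
from h import *
# clean fixture measure from pictures 1 (guard lifted); edges in colour via rays on plane z=10
for n in('top','side'):
    d=grab(n)
    z=np.load('side1.npz' if n=='side' else 'top2.npz'); W=z['W']; c=z['c']
    B=(W[...,0]>490)&(W[...,0]<700)&(W[...,1]>50)&(W[...,1]<185)
    h=cv2.cvtColor(c,cv2.COLOR_BGR2HSV)
    P=W[B&(W[...,2]>6)&(W[...,2]<14)]
    q=np.vstack([P[:,:2]]); 
    for x in (540,560,580,640,660):
        s=P[abs(P[:,0]-x)<6]; print(n,x,np.percentile(s[:,1],[1,99]).round(1))
    for y in (80,95,110,125,140,155):
        s=P[abs(P[:,1]-y)<5]; print(n,'y',y,np.percentile(s[:,0],[1,99]).round(1))
    # boss / nipple
    hb=(h[...,0]>13)&(h[...,0]<32)&(h[...,1]>100)&B&(W[...,0]>560)&(W[...,2]>45)&(W[...,2]<95)
    Q=W[hb]; print('brass',len(Q)); 
    for zz in range(50,92,5):
        s=Q[abs(Q[:,2]-zz)<2.5]
        if len(s)>2: print(zz,len(s),s.min(0).round(1),s.max(0).round(1))
    s=W[B&(W[...,0]>560)&(W[...,2]>79)&(W[...,2]<95)]; print('pin',len(s),s.mean(0),s.min(0),s.max(0))
    t=c[140:240,200:290] if n=='top' else c[200:285,220:330]
    cv2.imwrite(f'pics/p_{n}.png',cv2.resize(t,None,fx=5,fy=5))
E
python3 port.py
```

```text
top 540 [ 68.8 167. ]
top 560 [ 68.5 167.1]
top 580 [ 68.4 166.9]
top 640 [ 66.3 165. ]
top 660 [ 65.7 164.6]
top y 80 [513.7 669. ]
top y 95 [514.4 670.8]
top y 110 [514.4 679.8]
top y 125 [513.6 672.2]
top y 140 [515.  672.1]
top y 155 [515.6 672.4]
brass 45
55 6 [603.1 108.5  52.5] [614.5 126.8  56.2]
60 3 [606.7 109.8  57.6] [609.6 112.5  61.6]
70 4 [589.8 110.5  69.7] [605.6 119.3  71.9]
75 19 [591.6 109.4  73.1] [602.6 123.   77. ]
80 9 [594.8 111.3  77.7] [602.  121.8  81.9]
pin 13 [593.05678902 116.42313773  83.89514264] [587.46411206 113.03130632  79.7462076 ] [599.07334528 121.80148021  90.19251457]
side 540 [ 73.7 170.7]
side 560 [ 73.  169.6]
side 580 [ 71.7 169.4]
side 640 [133.9 169.3]
side 660 [113.5 168.7]
side y 80 [514.6 604.6]
side y 95 [514.6 671.3]
side y 110 [514.7 672.8]
side y 125 [515.2 672.6]
side y 140 [515.7 671.6]
side y 155 [515.9 673.2]
brass 103
50 17 [599.9 118.9  47.5] [611.2 130.6  52.5]
55 23 [599.9 115.   52.6] [616.8 127.6  57.5]
60 11 [601.6 120.8  57.8] [610.7 127.5  62.2]
65 11 [593.3 121.5  63.2] [607.5 126.9  67.4]
70 19 [592.4 121.8  68.3] [605.8 127.4  72.2]
75 18 [592.8 117.5  72.8] [605.2 127.1  77.2]
pin 17 [593.28733734 120.67702888  83.22241544] [588.75803916 118.87285072  79.28330135] [600.08616846 123.24315363  87.46135223]
```

Call:
{"op": "servo_tool", "data": {"steps": [[[0,0,0.006],[0,0,0],-1],[[0,0,0.012],[0,0,0],-1],[[0,0,0.014],[0,0,0],-1],[[0,0,0.014],[0,0,0],-1],[[0,0,0.014],[0,0,0],-1],[[0,0,0.014],[0,0,0],-1],[[0,0,0.014],[0,0,0],-1],[[0,0,0.012],[0,0,0],-1]]}}

```text
t: 11.17
ee_pos: [438.5, -55.7, 142.7]
orientation: [-1.074, -2.952, 0.0]
ft_force: [-0.1, -0.2, -1.0]
width: 27.9
grasp_force: 30.0
```

Call:
{"op": "servo_tool", "data": {"steps": [[[0.0078,0.0109,0],[-0.04,-1.563,0],-1],[[0.0078,0.0109,0],[-0.04,-1.563,0],-1],[[0.0078,0.0109,0],[-0.04,-1.563,0],-1],[[0.0078,0.0109,0],[-0.04,-1.563,0],-1],[[0.0078,0.0109,0],[-0.04,-1.563,0],-1],[[0.0078,0.0109,0],[-0.04,-1.563,0],-1],[[0.0078,0.0109,0],[-0.04,-1.563,0],-1],[[0.0078,0.0109,0],[-0.04,-1.563,0],-1]]}}

```text
t: 11.83
ee_pos: [501.1, 31.9, 141.8]
orientation: [1.002, 2.756, 0.102]
ft_force: [0.4, 0.7, -0.6]
width: 27.9
grasp_force: 30.0
```

Call:
{"op": "servo_tool", "data": {"steps": [[[0.0078,0.0109,0],[-0.04,-1.563,0],-1],[[0.0078,0.0109,0],[-0.04,-1.563,0],-1],[[0.0078,0.0109,0],[-0.04,-1.563,0],-1],[[0.0078,0.0109,0],[-0.04,-1.563,0],-1],[[0.0078,0.0109,0],[-0.04,-1.563,0],-1],[[0.0078,0.0109,0],[-0.04,-1.563,0],-1],[[0.0078,0.0109,0],[-0.04,-1.563,0],-1],[[0.0078,0.0109,0],[-0.04,-1.563,0],-1]]}}

```text
t: 12.5
ee_pos: [563.4, 119.0, 141.6]
orientation: [0.93, 2.557, 0.191]
ft_force: [0.1, 0.8, -0.9]
width: 28.3
grasp_force: 30.0
```

```bash
cat > near.py <<'E'
from h import *
import sys
from scipy.spatial.transform import Rotation as Ro
k=sys.argv[1]
o=sensors.get_obs(); R=Ro.from_rotvec(o['orientation']).as_matrix(); p=np.array(o['ee_pos']); print(p.round(1),R[:,2].round(4),'y',R[:,1].round(3),o['ft_force'].round(1),o['width'])
for n in('top','side'):
    d=grab(n);W=cloud(d);h=cv2.cvtColor(d['color'],cv2.COLOR_BGR2HSV);np.savez(f'{n}{k}.npz',W=W,c=d['color'],R=d['R'],t=d['t'],f=d['f'],cx=d['cx'],cy=d['cy'])
    cv2.imwrite(f'pics/{n}{k}.png',d['color'])
a=cv2.imread(f'pics/side{k}.png')[150:290,200:340]; b=cv2.imread(f'pics/top{k}.png')[130:235,205:285]
cv2.imwrite(f'pics/n{k}.png',np.hstack([cv2.resize(a,(450,450)),cv2.resize(b,(342,450))]))
E
python3 near.py 4
```

```text
[563.4 119.  141.6] [ 0.4229 -0.0111 -0.9061] y [0.584 0.768 0.263] [ 0.1  0.8 -0.9] 28.29308626176729
```

View pics/n4.png

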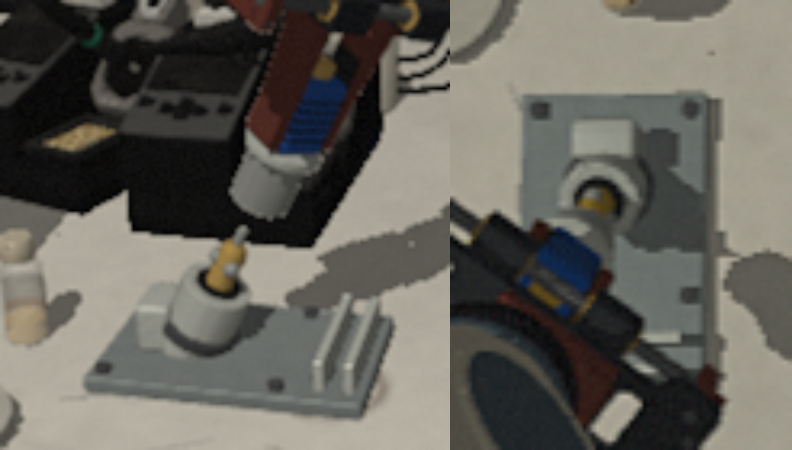

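The left (side) panel shows the coupler's nose at (265,185), tilted like the port and in line with the pin at (240,235). The right (top) panel shows the port at (600,195) just ahead of the nose at (585,235). I'll measure the offset within each camera so the calibration bias cancels.

```bash
cat > off.py <<'E'
from h import *
import sys
from scipy.optimize import least_squares
from scipy.spatial.transform import Rotation as Ro
k=sys.argv[1]; o=sensors.get_obs(); R=Ro.from_rotvec(o['orientation']).as_matrix(); p=np.array(o['ee_pos'])
th=np.radians(-1.4); ax=np.array([-np.sin(np.radians(25))*np.cos(th),-np.sin(np.radians(25))*np.sin(th),np.cos(np.radians(25))])
e2=np.array([-np.sin(th),np.cos(th),0]); e1=np.cross(e2,ax)
seat=np.array([593.4+14*np.cos(th),118.5+14*np.sin(th),49.])
def fit(W,m,org,a,u,v,lo,hi,r,tol=5):
    Q=W[m]-org; s=Q@a; U=Q@u; V=Q@v; q=np.hypot(U,V); g=(s>lo)&(s<hi)&(abs(q-r)<tol); U,V,s=U[g],V[g],s[g]
    f=lambda c:np.hypot(U-c[0],V-c[1])-r
    S=least_squares(f,[0,0],loss='soft_l1',f_scale=1); J=S.jac; sd=np.sqrt(np.diag(np.linalg.inv(J.T@J)))
    return len(U),S.x.round(2),sd.round(2),np.median(abs(S.fun)).round(2)
tz=-R[:,2]; mouth=p-42*tz
u2=e2-(e2@tz)*tz; u2/=np.linalg.norm(u2); u1=np.cross(u2,tz)
print('tilt err deg e1,e2',np.degrees([tz@e1,tz@e2]).round(2))
d=mouth-seat; print('mouth-seat along ax,e1,e2',(d@ax).round(1),(d@e1).round(2),(d@e2).round(2))
for n in('top','side'):
    z=np.load(f'{n}{k}.npz'); W=z['W']; h=cv2.cvtColor(z['c'],cv2.COLOR_BGR2HSV); ok=~np.isnan(W[...,0])
    low=h[...,1]<90; br=(h[...,0]>12)&(h[...,0]<34)&(h[...,1]>90)
    print(n,'nose(e1,e2)',fit(W,ok&low,mouth,tz,u1,u2,3,31,17))
    print(n,'boss',fit(W,ok&low,seat,ax,e1,e2,-16,-1.5,21))
    print(n,'nipple',fit(W,ok&br,seat,ax,e1,e2,1,25,8,4))
    Q=W[ok]-seat; s=Q@ax; g=(s>31)&(s<44)&(np.hypot(Q@e1,Q@e2)<9); print(n,'pin',g.sum(),np.median((Q@e1)[g]).round(2),np.median((Q@e2)[g]).round(2), np.ptp((Q@e2)[g]) if g.any() else '')
E
python3 off.py 4; for i in 1; do python3 - <<'E'
E
done
```

```text
tilt err deg e1,e2 [0.01 0.01]
mouth-seat along ax,e1,e2 60.4 -0.78 0.39
top nose(e1,e2) (39, array([-0.94, -2.83]), array([0.28, 0.3 ]), np.float64(0.46))
top boss (51, array([-0.34, -0.97]), array([0.26, 0.27]), np.float64(0.48))
top nipple (20, array([ 0.11, -0.71]), array([0.51, 0.4 ]), np.float64(0.61))
top pin 1 5.85 -0.89 0.0
side nose(e1,e2) (269, array([ 1.25, -0.5 ]), array([0.13, 0.1 ]), np.float64(0.52))
side boss (154, array([ 1.25, -0.37]), array([0.17, 0.12]), np.float64(0.53))
side nipple (81, array([1.2 , 0.02]), array([0.25, 0.19]), np.float64(0.71))
side pin 17 1.2 1.59 4.815308862212231
```

Call:
{"op": "servo_tool", "data": {"steps": [[[0.0015,0,-0.0032],[0,0,0],-1],[[0.0016,0.0001,-0.0032],[0,0,0],-1],[[0.0016,0,-0.0032],[0,0,0],-1],[[0.0017,0.0001,-0.0032],[0,0,0],-1],[[0.0017,0,-0.0032],[0,0,0],-1],[[0.0017,0,-0.0032],[0,0,0],-1],[[0.0016,0,-0.0031],[0,0,0],-1],[[0,0,0],[0,0,0],-1]]}}

```text
t: 13.27
ee_pos: [575.1, 118.6, 118.7]
orientation: [0.931, 2.558, 0.191]
ft_force: [-0.9, -0.4, -1.5]
width: 27.3
grasp_force: 30.0
```

```bash
python3 near.py 5; python3 off.py 5
```

```text
[575.1 118.6 118.7] [ 0.4219 -0.0112 -0.9066] y [0.584 0.768 0.263] [-0.9 -0.4 -1.5] 27.308125408109955
tilt err deg e1,e2 [0.01 0.04]
mouth-seat along ax,e1,e2 35.3 0.3 -0.23
top nose(e1,e2) (33, array([-1.22, -2.56]), array([0.3 , 0.34]), np.float64(0.32))
top boss (48, array([-0.46, -1.25]), array([0.25, 0.28]), np.float64(0.46))
top nipple (6, array([ 0.07, -1.66]), array([0.94, 1.14]), np.float64(0.49))
top pin 0 nan nan 
side nose(e1,e2) (248, array([ 0.15, -1.32]), array([0.13, 0.1 ]), np.float64(0.49))
side boss (155, array([ 1.45, -0.33]), array([0.16, 0.12]), np.float64(0.47))
side nipple (77, array([ 1.22, -0.2 ]), array([0.24, 0.19]), np.float64(0.51))
side pin 0 nan nan
  return _methods._mean(a, axis=axis, dtype=dtype,
  ret = ret.dtype.type(ret / rcount)
```

View pics/n5.png

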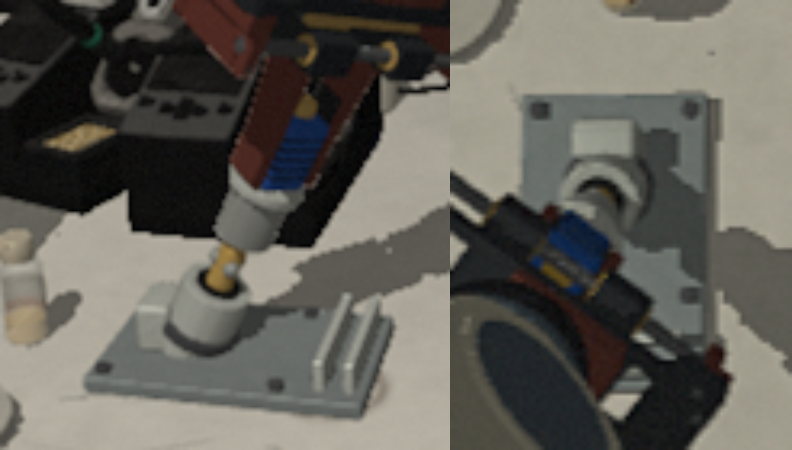

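In the side panel the nose at (250,225) hangs over the nipple, with the pin inside the mouth. Both cameras put the nose about 1 mm low in e1 and e2, so I'm correcting that and advancing.

Call:
{"op": "servo_tool", "data": {"steps": [[[0.0005,0.001,0.0003],[0,0,0],-1],[[0.0008,0,-0.0017],[0,0,0],-1],[[0.0008,0,-0.0017],[0,0,0],-1],[[0.0008,0,-0.0017],[0,0,0],-1],[[0.0008,-0.0001,-0.0017],[0,0,0],-1],[[0.0008,0,-0.0017],[0,0,0],-1],[[0.0007,0,-0.0015],[0,0,0],-1],[[0,0,0],[0,0,0],-1]]}}

```text
t: 14.03
ee_pos: [580.2, 119.7, 109.4]
orientation: [0.93, 2.558, 0.191]
ft_force: [0.6, -0.2, -1.8]
width: 27.8
grasp_force: 30.0
```

```bash
python3 near.py 6; python3 off.py 6 2>/dev/null; python3 -c "
from h import *
o=sensors.get_obs();print(o['ft_force'],o['moment'],o['ee_pos'])"
```

```text
[580.2 119.7 109.4] [ 0.4223 -0.0109 -0.9064] y [0.584 0.768 0.263] [ 0.6 -0.2 -1.8] 27.804794861954576
tilt err deg e1,e2 [-0.    0.03]
mouth-seat along ax,e1,e2 24.4 0.96 0.87
top nose(e1,e2) (31, array([-1.29, -2.34]), array([0.32, 0.38]), np.float64(0.49))
top boss (56, array([-0.61, -1.05]), array([0.24, 0.27]), np.float64(0.57))
[ 0.44018193  0.67336837 -0.90845446] [-0.04081911  0.25860247 -0.00317719] [580.21335492 119.71403968 109.62855528]
```

Call:
{"op": "servo_tool", "data": {"steps": [[[0.0007,0.0002,-0.0015],[0,0,0],-1],[[0.0007,0,-0.0015],[0,0,0],-1],[[0.0007,0,-0.0015],[0,0,0],-1],[[0.0007,0,-0.0015],[0,0,0],-1],[[0.0007,0,-0.0015],[0,0,0],-1],[[0,0,0],[0,0,0],-1],[[0,0,0],[0,0,0],-1],[[0,0,0],[0,0,0],-1]]}}

```text
t: 14.8
ee_pos: [583.7, 119.9, 102.3]
orientation: [0.93, 2.557, 0.192]
ft_force: [-2.5, 0.5, 2.4]
width: 27.6
grasp_force: 30.0
```

```bash
cat > fo.py <<'E'
from h import *
th=np.radians(-1.4); ax=np.array([-np.sin(np.radians(25))*np.cos(th),-np.sin(np.radians(25))*np.sin(th),np.cos(np.radians(25))])
e2=np.array([-np.sin(th),np.cos(th),0]); e1=np.cross(e2,ax)
seat=np.array([593.4+14*np.cos(th),118.5+14*np.sin(th),49.])
from scipy.spatial.transform import Rotation as Ro
o=sensors.get_obs(); tz=-Ro.from_rotvec(o['orientation']).as_matrix()[:,2]; d=o['ee_pos']-42*tz-seat
B=np.array([ax,e1,e2]); print('pos',(B@d).round(2),'tilt',np.degrees([tz@e1,tz@e2]).round(2),'F',(B@o['ft_force']).round(1),'M',(B@o['moment']).round(2),o['width'],o['t'])
E
python3 fo.py
```

```text
pos [16.36  1.06  1.17] tilt [-0.02  0.03] F [ 3.2 -1.2  0.4] M [-0.03 -0.11  0.43] 27.568101785519307 14.8
```

Call:
{"op": "servo_tool", "data": {"steps": [[[0.0007,0,-0.0015],[0,0,0],-1],[[0.0007,0,-0.0015],[0,0,0],-1],[[0.0007,0,-0.0015],[0,0,0],-1],[[0.0007,0,-0.0015],[0,0,0],-1],[[0.0007,0,-0.0015],[0,0,0],-1],[[0.0007,0,-0.0015],[0,0,0],-1],[[0,0,0],[0,0,0],-1],[[0,0,0],[0,0,0],-1]]}}

```text
t: 15.47
ee_pos: [587.9, 119.9, 93.3]
orientation: [0.93, 2.557, 0.192]
ft_force: [-2.9, 0.3, 2.0]
width: 27.9
grasp_force: 30.0
```

```bash
python3 fo.py
```

```text
pos [6.37 0.98 1.27] tilt [-0.01  0.03] F [ 3.  -1.8  0.2] M [ 0.07 -0.16  0.41] 27.88603382429056 15.4667
```

Call:
{"op": "servo_tool", "data": {"steps": [[[0.0007,0,-0.0015],[0,0,0],-1],[[0.0007,0,-0.0015],[0,0,0],-1],[[0.0007,0,-0.0015],[0,0,0],-1],[[0.0007,0,-0.0015],[0,0,0],-1],[[0,0,0],[0,0,0],-1],[[0,0,0],[0,0,0],-1],[[0,0,0],[0,0,0],-1],[[0,0,0],[0,0,0],-1]]}}

```text
t: 16.13
ee_pos: [590.7, 119.9, 87.3]
orientation: [0.93, 2.557, 0.192]
ft_force: [-5.3, -0.8, 6.4]
width: 27.9
grasp_force: 30.0
```

```bash
python3 fo.py
```

```text
pos [-0.2   1.03  1.3 ] tilt [-0.01  0.04] F [ 8.  -2.  -0.9] M [ 0.02 -0.17  0.54] 27.89053900198694 16.1333
```

Call:
{"op": "servo_tool", "data": {"steps": [[[0.0004,0,-0.0009],[0,0,0],-1],[[0.0004,0,-0.0009],[0,0,0],-1],[[0.0004,0,-0.0009],[0,0,0],-1],[[0,0,0],[0,0,0],-1],[[0,0,0],[0,0,0],-1],[[0,0,0],[0,0,0],-1],[[0,0,0],[0,0,0],-1],[[0,0,0],[0,0,0],-1]]}}

```text
t: 16.8
ee_pos: [591.4, 119.7, 86.1]
orientation: [0.93, 2.556, 0.191]
ft_force: [-16.6, -2.1, 27.4]
width: 27.6
grasp_force: 30.0
```

```bash
python3 fo.py; python3 near.py 7
```

```text
pos [-1.64  1.22  1.13] tilt [-0.07  0.06] F [31.8 -3.4 -2.5] M [-0.01 -0.51  0.95] 27.634062023133016 16.8
[591.4 119.7  86.1] [ 0.4236 -0.0114 -0.9058] y [0.584 0.768 0.263] [-16.6  -2.1  27.4] 27.634062023133016
```

View pics/n7.png

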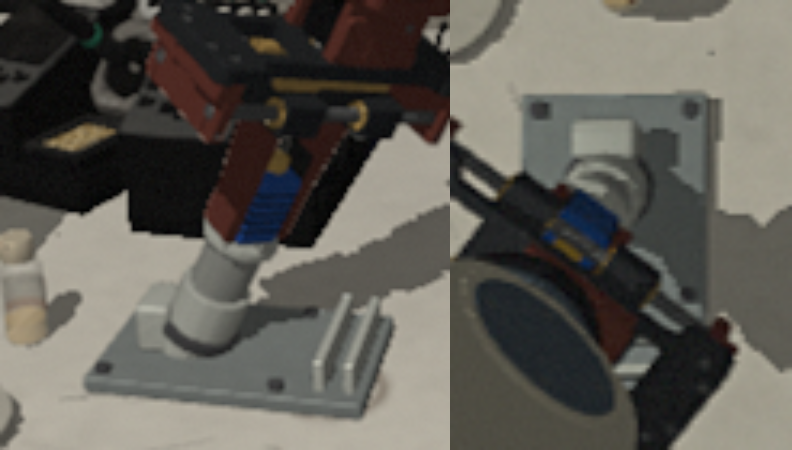

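The side panel shows the nose seated flush on the boss at (215,290), with the force rising stiffly to 32 N at the stop. I'll ease off slightly for margin, check and hand in.

Call:
{"op": "servo_tool", "data": {"steps": [[[-0.0002,0,0.0005],[0,0,0],-1],[[0,0,0],[0,0,0],-1],[[0,0,0],[0,0,0],-1],[[0,0,0],[0,0,0],-1],[[0,0,0],[0,0,0],-1],[[0,0,0],[0,0,0],-1],[[0,0,0],[0,0,0],-1],[[0,0,0],[0,0,0],-1]]}}

```text
t: 17.57
ee_pos: [591.4, 119.7, 86.1]
orientation: [0.93, 2.557, 0.191]
ft_force: [-12.7, -2.2, 20.5]
width: 28.1
grasp_force: 30.0
```

```bash
python3 fo.py | tee /tmp/f; python3 -c "
from h import *
d=grab('side');W=cloud(d);h=cv2.cvtColor(d['color'],cv2.COLOR_BGR2HSV)
P=W[(h[...,0]>4)&(h[...,0]<16)&(h[...,1]>150)&(h[...,2]>40)&(W[...,0]>400)&(W[...,0]<480)&(W[...,1]>-290)&(W[...,1]<-160)]
print(np.percentile(P,[2,98],axis=0).round(1))
o=sensors.get_obs()
if o['ft_force'][2]>14: print(close_job())"
```

```text
pos [-1.6   1.21  1.12] tilt [-0.06  0.05] F [24.  -2.8 -2.5] M [-0.06 -0.44  0.77] 28.100225408439236 17.5667
[[ 433.6 -245.5   11.6]
 [ 443.3 -188.8  118. ]]
the job is handed in; nothing more can be done
None
```

I handed the job in at about 17.6 s: the guard stands upright at the bottom of the rack's middle slot, released, and the coupler is still gripped and pressed home on the port with about 24 N.

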